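Bolt the lid of the medium pressure vessel

ROBOT

A 6-joint arm with a two-finger parallel gripper is mounted at the origin on the work surface. World frame = base frame: x ahead of the robot, y to its left, z up, the work surface at z = 0. Lengths are in m, angles in rad, forces in N, time in s.
With the tool pointing down it reaches from about 0.375 to 0.975 m from the base axis. Payload 3.8 kg.
Tool frame: the origin (TCP) lies on the centre line of the jaws, within the pads' length; the fingertips stand 14 mm ahead of it and the grasp point (between the pads) lies 5 mm behind it (bot.finger_overhang is the distance from the TCP to the fingertips, in m); y points along the fingers, x is the direction in which the jaws open and shut, and the axes are right-handed (so a half turn about y gives the same grasp; the last joint's range is limited). The gripper opens to 85 mm and grips with 20 to 120 N. Pads are 22 mm wide; open, the fingers measure 114 mm over their backs; the gripper's body (76 mm by 85 mm) begins 54 mm behind the grasp point. The pads swing forward as they close: fully open they stand 13 mm farther back than shut.
Start: joints at [-1.223, 0.264, 1.604, -0, 1.274, -0.037], TCP at [0.253, -0.626, 0.224] pointing down, gripper open.
Joint ranges: [-2.63, 2.63], [-0.94, 2.18], [0.31, 2.57], [-1.31, 4.45], [0, 2.66], [-2.55, 2.55]. Speed limits (rad/s): [2.57, 2.57, 3.14, 3.14, 3.14, 3.14].

INTERFACE

Orientations are given as a rotation vector (axis times angle).
In Python, from workcell import readout, read_camera, bot, spotter gives the robot as it stands.
- The arm moves only by the tool jog_arm, never from a script. Its argument "increments" is a list of rows, each a list of 7 numbers: the shift along the tool's x, y, z in m, then the turn, a rotation vector about the tool's x, y, z in rad, then the opening, from 0 (shut) to 1 (fully open). A call has 1 to 10 rows; each row shifts and turns the pose as measured when the row begins, along the tool's axes as they then stand; what a row does not reach is not made up. A row lasts 1/8 s, in which the tool goes at most 62.5 mm and 10.7 degrees, less where a joint would pass 70% of its speed; a pose out of reach is approached as far as the arm can. A call with a gripper value outside its range is refused whole. The fingers move at their own pace and stop on an object; "force" is the grip in N (left out, the last holds). Time passes only in rows, so rows that do not move let the fingers close. It gives the time, the measured TCP pose, the force and the opening at its end, in the units of the state.
- readout.read_state(): the state, without advancing time (a new reading comes with each control period).
- read_camera(name): name is "scene" or "top" or "wrist"; returns a dict with "img" (420x560x3 uint8, blue, green, red), "range_z" (420x560 float32, m along the optical axis (not along the pixel's ray), 0 where there is no reading), "fx", "fy", "cx", "cy" (pixels), "world_from_camera" (4x4, takes a point from camera to world coordinates). Camera axes: x right, y down, z forward; pixel columns grow to the right and rows downward; lengths in m; the calibration is good to about 2 mm. The wrist camera is an equidistant fisheye: a pixel r from the principal point sees the ray r / f radians off the axis. A picture is of the moment at which its call begins.
- bot.finish_job(): hands the job in, once; it reports no verdict.
Trained networks look in a picture, given as the dict that the camera call returned (one of the last four; its "shot" number tells which), for a name from the list of things; names that differ only in an ending like _2 or _b are one class to them, and where a whole thing is asked for, a point or a joint stands for the part that bears it (a point fixed in the world has none). Each returns a list of dicts, best first, with "p" (0 to 1); they miss things now and then, are a little off and sometimes report something else, mostly with a low value. They report only what shows in the picture. A call takes as long as a camera call.
- spotter.masks_of(picture, thing): "mask" (420x560 bool, what is visible of it) and "location" ([column, row] in pixels, amid what is visible of it).
- spotter.spot_point(picture, thing): "location" ([column, row] in pixels: a listed point, or the origin of a listed thing).
The state is a dict: "time": time; "q": joint angles; "joint_vel": joint speeds; "joint_torque": joint torques, N m; "tool_pos": TCP position; "tcp_rot": TCP orientation; "wrist_force": force on the tool from outside, world axes, zero at the start; "torque": the same for the moment, N m; "width": opening from 0.0 (shut) to 1.0 (fully open).
Only numpy, scipy, OpenCV 4.12 (cv2) and the standard library are available. Lean on these libraries where they do the work, as an engineer would, in place of code of your own. Each camera call takes 0.05 s, during which the arm holds its last target. There are 200 camera calls.

TASK

Lock the lid of the steel pressure vessel so that the air can be turned on: push the lid's black handle round until the slot in the lid's rim faces the red-headed bolt, then push the bolt through the slot until it is fully home. Keep the lid down on its seat, and leave the other things on the bench where they are.

Things in the scene. Friction and masses are not known exactly. Their poses are not given: they have to be found in the camera images.
- vessel: Upright steel pot, 176 mm in diameter, fixed. Origin: on its axis at bench height; z up. The bolt is on its -x side (roughly towards the robot) and slides along its x axis, in a 30 mm wide bracket 95 to 130 mm from the axis, up to 187 mm above the bench. Two carrying handles at 110 mm height reach 123 mm from the axis.
- lid (a joint): Turn of the lid about the vessel's axis, rad; 0: slot faces the bolt; positive: anticlockwise seen from above. Starts at 0.35 to 1.1, range -0.4 to 1.4, no stop or detent at 0, stays where it is left. About 0.3 N m turns it (6 N on the handle at 50 mm from the axis). The bolt enters when this is within about 0.03 of 0.
- lid_hub (a point): Point on the lid's axis, 211 mm above the bench. The lid: aluminium disc, 200 mm in diameter, its plate 166 to 173 mm above the bench, with a raised rim (radius 88 to 100 mm, top at 184 mm). Until it is locked it lifts off if pulled up. Gauge, air inlet and relief valve, up to 206 mm high, stand on it 85 to 130 degrees from the slot.
- handle_end (a point): Point in the lid's black handle, 55 mm from the axis on the slot's side, at mid height (211 mm). The handle is a straight bar across the lid, along the line from slot to axis: 136 mm long (68 mm each way), 16 mm wide, 203 to 219 mm above the bench, free below but for two posts 36 mm from the axis. Both sides of this end are free.
- rim_slot (a point): Centre of the slot in the lid's raised rim, 94 mm from the axis, 175 mm above the bench. The slot is 18 mm wide, open at its top, and goes through the 12 mm thick rim.
- bolt (a joint): Slide of the bolt towards the vessel's axis, m. 0: drawn out as at the start, nose 4 mm outside the rim; 0.028: fully home against its stop, nose 12 mm inside the rim. About 3 N moves it; it stays where it is left. If the slot is not before it, it butts on the rim after 4 mm.
- bolt_head (a point): Centre of the outer face of the bolt's red head, to be pushed towards the vessel's axis: square plate 26 x 26 mm, 6 mm thick, 175 mm above the bench, 165 mm from the axis when out, 137 mm when home. Behind it a brass bar 12 x 12 mm with a round nose, 61 mm from this face to the nose's end.
- flask: Bystander: flat clear culture flask with red medium and blue cap, 142 x 82 x 36 mm, lying beside the vessel. Origin under the centre of its body.
- medium_bottle: Bystander: red bottle with orange cap, 72 mm in diameter, 170 mm high. Origin at the centre of its underside.
- petri_dishes: Bystander: two stacked Petri dishes, 92 mm in diameter, 30 mm high. Origin at the centre of the underside.
- filter_capsule: Bystander: white and blue filter capsule, 61 mm in diameter, 86 mm high, upright. Origin at the centre of its underside.
- forceps: Bystander: steel forceps lying flat, 130 mm long, 6 mm high. Origin under its middle, x along it.
- spray_bottle: Bystander: white spray bottle with red head, 68 mm in diameter, 193 mm high. Origin at the centre of its underside.
- pipette: Bystander: white micropipette lying flat, 205 mm long, x along it. Origin under its body.
- tube_rack: Bystander: blue tube rack with tubes, 120 x 80 mm, 114 mm high. Origin at the centre of its underside.

How it is judged:
By the outcome, as a careful person would: the job done as asked, in the order asked, and still so for the second after the job is handed in, with the robot touching nothing.
It also fails if it takes over 58 s, if anything falls off the work surface, if the arm or the gripper's body presses on something with over 40 N, if the wrist force passes 120 N, or if a joint passes its speed limit or range.

## Working session

There is one attempt and no reset: what is moved stays moved. The work goes in short steps, Python scripts to look and compute and a tool call to move; the robot and the scene stay as the last step left them, time stands still between calls to the robot, and variables do not carry over. Pictures are saved under pics/ and viewed, about 8 in all and at most 12, crops included, and the job is handed in when it is done.

Besides the shell and the picture viewer there is one more tool, called after "Emit:" in YAML: its name, and indented under it one key for each argument. jog_arm: Moves the arm, as the interface text tells. Its arguments: {"type":"object","properties":{"increments":{"type":"array"},"force":{"type":"number"}},"required":["increments"]}

```bash
mkdir -p pics
cat > h.py <<'E'
import numpy as np, cv2
from workcell import readout, read_camera, bot, spotter
def ray_at_z(c,uv,z):
    T=c["world_from_camera"];d=T[:3,:3]@np.array([(uv[0]-c["cx"])/c["fx"],(uv[1]-c["cy"])/c["fy"],1.])
    o=T[:3,3];return o+d*(z-o[2])/d[2]
E
python3 - <<'E'
from h import *
for n in("top","scene"):
    c=read_camera(n);cv2.imwrite(f"pics/{n}1.png",c["img"])
    print(n,c["world_from_camera"].round(3).tolist(),c["fx"])
    for t,z in(("vessel",0),("lid_hub",.211),("handle_end",.211),("rim_slot",.175),("bolt_head",.175)):
        for r in spotter.spot_point(c,t)[:2]:print(t,np.round(r["location"],1),round(r["p"],2),ray_at_z(c,r["location"],z).round(4))
E
```

```text
top [[0.029, -0.995, 0.096, 0.458], [-0.999, -0.03, -0.011, 0.041], [0.014, -0.096, -0.995, 1.277], [0.0, 0.0, 0.0, 1.0]] 416.52371924301485
lid_hub [279.4 181.5] 0.79 [0.64   0.0177 0.211 ]
handle_end [282.8 197.3] 0.74 [0.599  0.0078 0.211 ]
rim_slot [284.7 213.5] 0.57 [5.605e-01 5.000e-04 1.750e-01]
rim_slot [253.4 235.8] 0.19 [0.4989 0.0816 0.175 ]
bolt_head [255.6 235.6] 0.55 [0.4996 0.0758 0.175 ]
scene [[-0.35, 0.657, -0.667, 1.622], [0.937, 0.258, -0.238, 0.403], [0.016, -0.708, -0.706, 1.288], [0.0, 0.0, 0.0, 1.0]] 464.7441266100009
vessel [270.  262.5] 0.79 [0.6324 0.0019 0.    ]
vessel [204.1 190.5] 0.41 [ 0.372  -0.3968  0.    ]
lid_hub [273.9 224.9] 0.84 [0.6437 0.0212 0.211 ]
lid_hub [171.7 210.6] 0.69 [ 0.7056 -0.3189  0.211 ]
handle_end [275.4 209.2] 0.59 [ 0.5735 -0.0009  0.211 ]
rim_slot [285.8 212.6] 0.96 [0.5412 0.025  0.175 ]
bolt_head [308.8 208. ] 0.41 [0.4905 0.0914 0.175 ]
```

View pics/top1.png

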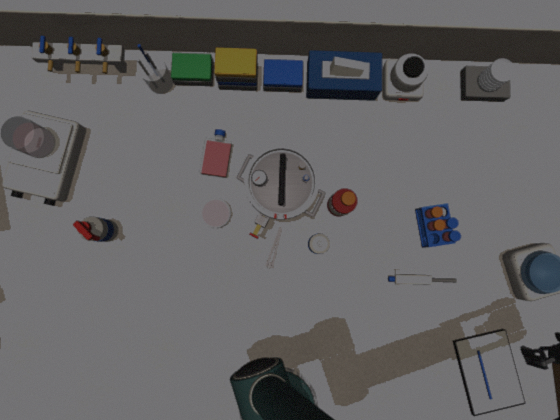

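View pics/scene1.png

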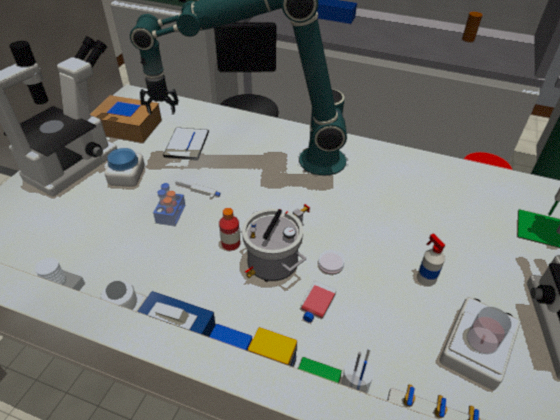

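View crops.

The top view shows the vessel at (282,183), the handle nearly vertical in the picture, and the bolt head at (255,232). I'll enlarge it for the details.

Run:
```python
from h import *
a=cv2.imread("pics/top1.png")[135:265,195:355]; b=cv2.imread("pics/scene1.png")[180:300,210:360]
a=cv2.resize(a,(640,520),interpolation=3);a=np.clip(a*1.6,0,255).astype('uint8')
cv2.imwrite("pics/a.png",a)
c=read_camera("top")
# handle: dark pixels at height ~0.219 ; lid rim
H,W=c["range_z"].shape;u,v=np.meshgrid(np.arange(W),np.arange(H));z=c["range_z"]
P=np.stack([(u-c["cx"])/c["fx"]*z,(v-c["cy"])/c["fy"]*z,z],-1)@c["world_from_camera"][:3,:3].T+c["world_from_camera"][:3,3]
box=(u>235)&(u<330)&(v>140)&(v<225)
m=box&(c["img"].max(2)<45)&(P[...,2]>.205)&(P[...,2]<.235)
q=P[m];mu=q.mean(0);w,V=np.linalg.eigh(np.cov(q[:,:2].T));d=V[:,1]
s=(q[:,:2]-mu[:2])@d;print("handle",m.sum(),mu.round(4),d.round(3),s.min(),s.max(),np.median(q[:,2]))
m=box&(P[...,2]>.178)&(P[...,2]<.192);q=P[m];r=np.hypot(*(q[:,:2]-mu[:2]).T);q=q[(r>.08)&(r<.11)]
A=np.c_[2*q[:,:2],np.ones(len(q))];x=np.linalg.lstsq(A,(q[:,:2]**2).sum(1),rcond=None)[0];print("rim",len(q),x[:2],np.sqrt(x[2]+x[0]**2+x[1]**2))
for n in("bolt","bolt_head"):
  for r in spotter.masks_of(c,n)[:2]:
    mm=r["mask"];print(n,r["p"],r["location"],mm.sum(),np.median(P[mm],0).round(4))
R=c["img"].astype(int);m=(u>235)&(u<300)&(v>205)&(v<250)&(R[...,2]>R[...,1]+50)
for uu,vv in zip(u[m],v[m]):print(uu,vv,R[vv,uu].tolist(),P[vv,uu].round(3).tolist())
```

```text
handle 290 [0.646  0.0122 0.2194] [-1.     0.008] -0.06524073778488912 0.06560229436257271 0.21927980250846202
rim 1063 [0.64612099 0.01214033] 0.09447309503996329
bolt 0.63 [254.4, 230.5] 60 [0.51   0.0752 0.1825]
bolt_head 0.4 [253.5, 230.8] 91 [0.5113 0.0752 0.182 ]
275 214 [52, 53, 110] [0.558, 0.026, 0.184]
275 215 [41, 40, 110] [0.555, 0.026, 0.186]
285 215 [42, 44, 113] [0.555, 0.0, 0.187]
274 216 [56, 59, 112] [0.552, 0.029, 0.187]
275 216 [33, 36, 110] [0.552, 0.026, 0.185]
285 216 [41, 41, 111] [0.553, -0.0, 0.186]
274 217 [48, 51, 107] [0.549, 0.029, 0.187]
275 217 [40, 45, 107] [0.55, 0.026, 0.185]
285 217 [42, 43, 110] [0.55, -0.0, 0.189]
250 233 [50, 51, 106] [0.505, 0.09, 0.187]
250 234 [38, 38, 95] [0.503, 0.09, 0.19]
251 234 [29, 31, 106] [0.503, 0.087, 0.19]
252 234 [28, 37, 103] [0.503, 0.085, 0.189]
252 235 [28, 29, 94] [0.5, 0.085, 0.186]
253 235 [26, 28, 105] [0.5, 0.082, 0.188]
254 235 [22, 34, 101] [0.5, 0.08, 0.191]
255 235 [29, 48, 99] [0.501, 0.077, 0.189]
254 236 [35, 35, 106] [0.498, 0.08, 0.185]
255 236 [25, 28, 108] [0.498, 0.077, 0.188]
256 236 [34, 37, 104] [0.498, 0.074, 0.186]
256 237 [35, 36, 106] [0.495, 0.074, 0.189]
257 237 [36, 39, 101] [0.495, 0.072, 0.19]
```

View pics/a.png

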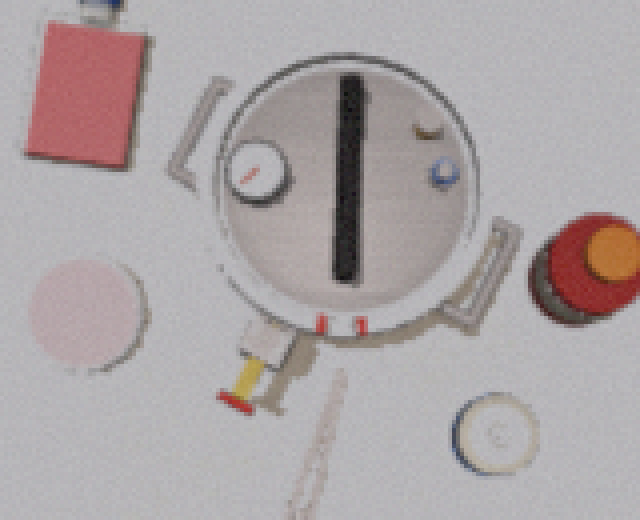

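```bash
cat >> h.py <<'E'
from scipy.spatial.transform import Rotation as Ro
def go(p,x=None):
    s=readout.read_state();R=Ro.from_rotvec(s["tcp_rot"]).as_matrix()
    print("t",s["time"],"pos",np.round(s["tool_pos"],4),"x",R[:,0].round(3),"y",R[:,1].round(3),"F",np.round(s["wrist_force"],1),"w",round(s["width"],3))
    print("shift(tool)",(R.T@(np.array(p)-s["tool_pos"])).round(4))
    if x is not None:
        x=np.array(x,float);x/=np.linalg.norm(x);y=np.array([0,0,-1.]);Rt=np.c_[x,y,np.cross(x,y)]
        print("turn(tool)",Ro.from_matrix(R.T@Rt).as_rotvec().round(4),"shift after",(Rt.T@(np.array(p)-s["tool_pos"])).round(4))
E
python3 -c "
from h import *
go([.589,.0125,.30],[0.01,1,0]);go([.589,.0125,.30],[0,-1,0]);print(readout.read_state()['q'])"
```

```text
t 0.75 pos [ 0.2534 -0.6257  0.2243] x [ 0.375 -0.927  0.   ] y [ 0. -0. -1.] F [-0.2  0.1  0.6] w 0.998
shift(tool) [-0.4655 -0.0757  0.5506]
turn(tool) [ 2.0000e-04 -2.7468e+00  0.0000e+00] shift after [ 0.6415 -0.0757 -0.3292]
t 0.75 pos [ 0.2534 -0.6257  0.2243] x [ 0.375 -0.927  0.   ] y [ 0. -0. -1.] F [-0.2  0.1  0.6] w 0.998
shift(tool) [-0.4655 -0.0757  0.5506]
turn(tool) [-0.000e+00  3.848e-01  1.000e-04] shift after [-0.6382 -0.0757  0.3356]
[-1.22289719e+00  2.63874273e-01  1.60393262e+00  1.05839738e-05
  1.27366857e+00 -3.69228817e-02]
```

Emit:
jog_arm:
  increments:
    - [0,-0.027,0,0,0.128,0,0.5]
    - [0,-0.027,0,0,0.128,0,0.5]
    - [0,-0.027,0,0,0.128,0,0.5]
    - [-0.05,0,0.026,0,0,0,0.5]
    - [-0.05,0,0.026,0,0,0,0.5]
    - [-0.05,0,0.026,0,0,0,0.5]
    - [-0.05,0,0.026,0,0,0,0.5]
    - [-0.05,0,0.026,0,0,0,0.5]
    - [-0.05,0,0.026,0,0,0,0.5]
    - [-0.05,0,0.026,0,0,0,0.5]

```text
time: 2.0
tool_pos: [0.4438, -0.272, 0.3085]
tcp_rot: [-1.198, 1.22, -1.228]
wrist_force: [0.9, 0.9, 0.5]
width: 0.503
```

```bash
python3 -c "
from h import *
go([.589,.0125,.30],[0,-1,0])"
```

```text
t 2.0 pos [ 0.4438 -0.272   0.3085] x [-0.021 -1.     0.002] y [ 0.004 -0.002 -1.   ] F [0.9 0.9 0.5] w 0.503
shift(tool) [-0.2875  0.0085  0.1393]
turn(tool) [-0.004  -0.0206  0.0022] shift after [-0.2845  0.0085  0.1452]
```

Emit:
jog_arm:
  increments:
    - [-0.048,0,0.024,0,-0.02,0,0.5]
    - [-0.048,0,0.024,0,0,0,0.5]
    - [-0.048,0,0.024,0,0,0,0.5]
    - [-0.048,0,0.024,0,0,0,0.5]
    - [-0.048,0,0.024,0,0,0,0.5]
    - [-0.04,0,0.02,0,0,0,0.5]
    - [0,0,0,0,0,0,0.5]

```text
time: 2.88
tool_pos: [0.5895, 0.0211, 0.3104]
tcp_rot: [-1.207, 1.197, -1.212]
wrist_force: [-0.4, -0.6, -0.7]
width: 0.5
```

```bash
python3 -c "
from h import *
go([.589,.0125,.30],[0,-1,0])
c=read_camera('wrist');cv2.imwrite('pics/w1.png',c['img'])"
```

```text
t 2.875 pos [0.5895 0.0211 0.3104] x [ 0.005 -1.     0.003] y [ 0.01  -0.003 -1.   ] F [-0.4 -0.6 -0.7] w 0.5
shift(tool) [ 0.0085  0.0105 -0.0006]
turn(tool) [-0.0095  0.0054  0.0033] shift after [ 0.0086  0.0104 -0.0005]
```

View pics/w1.png

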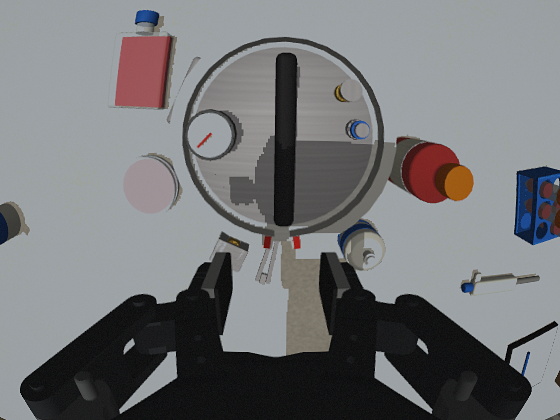

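Viewed: the handle at column 285, slot marks at (267,242) and (297,242), bolt bracket at (232,245). The jaws' centre is about 8 mm to the left of the handle, agreeing with the computed shift. Correcting, then descending.

Emit:
jog_arm:
  increments:
    - [0.0085,0.01,0,-0.0095,0.005,0.003,0.5]
    - [0,0.03,0,0,0,0,0.5]
    - [0,0.03,0,0,0,0,0.5]
    - [0,0.025,0,0,0,0,0.5]
    - [0,0.004,0,0,0,0,0.5]
    - [0,0,0,0,0,0,0.5]

```text
time: 3.68
tool_pos: [0.5865, 0.0009, 0.2077]
tcp_rot: [-1.207, 1.218, -1.219]
wrist_force: [1.7, 2.9, 1.1]
width: 0.497
```

```bash
python3 -c "
from h import *
go([.589,.0125,.207],[0,-1,0])"
```

```text
t 3.675 pos [0.5865 0.0009 0.2077] x [-0.012 -1.     0.003] y [-0.002 -0.003 -1.   ] F [1.7 2.9 1.1] w 0.497
shift(tool) [-0.0117  0.0007  0.0024]
turn(tool) [ 0.0019 -0.0121  0.0026] shift after [-0.0116  0.0007  0.0025]
```

Emit:
jog_arm:
  increments:
    - [-0.006,0,0.0025,0,-0.012,0,0.5]
    - [-0.004,0,0,0,0,0,0.5]
    - [0,0,0,0,0,0,0.5]

```text
time: 4.05
tool_pos: [0.591, 0.0106, 0.2111]
tcp_rot: [-1.209, 1.205, -1.213]
wrist_force: [0.6, 0.1, 0.7]
width: 0.5
```

```bash
python3 -c "
from h import *
go([.589,.0125,.207],[0,-1,0])"
```

```text
t 4.05 pos [0.591  0.0106 0.2111] x [-0.    -1.     0.003] y [ 0.003 -0.003 -1.   ] F [0.6 0.1 0.7] w 0.5
shift(tool) [-0.0019  0.0041 -0.002 ]
turn(tool) [-0.0031  0.      0.0033] shift after [-0.0019  0.0041 -0.002 ]
```

Emit:
jog_arm:
  increments:
    - [-0.001,0.003,-0.002,0,0,0,0.18]
    - [0,0,0,0,0,0,0.1]
    - [0,0,0,0,0,0,0.1]
    - [0,0,0,0,0,0,0.1]
  force: 20

```text
time: 4.55
tool_pos: [0.5889, 0.013, 0.2085]
tcp_rot: [-1.209, 1.204, -1.211]
wrist_force: [-0.6, 0.7, 0.6]
width: 0.173
```

Run:
```python
from h import *
C=np.array([.6461,.0122]);go([.589,.0125,.207],[0,-1,0])
p=readout.read_state()["tool_pos"][:2]-C;r=np.hypot(*p);print("r",r,"ang",np.degrees(np.arctan2(p[1],p[0])))
c=read_camera("top")
H,W=c["range_z"].shape;u,v=np.meshgrid(np.arange(W),np.arange(H));z=c["range_z"]
P=np.stack([(u-c["cx"])/c["fx"]*z,(v-c["cy"])/c["fy"]*z,z],-1)@c["world_from_camera"][:3,:3].T+c["world_from_camera"][:3,3]
c=read_camera("scene")
for t in("bolt_head","rim_slot"):
  for r in spotter.spot_point(c,t)[:1]:print(t,r["p"],r["location"],ray_at_z(c,r["location"],.175))
```

```text
t 4.55 pos [0.5889 0.013  0.2085] x [ 0.002 -1.     0.002] y [ 0.004 -0.002 -1.   ] F [-0.6  0.7  0.6] w 0.173
shift(tool) [0.0005 0.0015 0.0001]
turn(tool) [-0.0037  0.0019  0.0023] shift after [0.0005 0.0015 0.0001]
r 0.05721420283938844 ang 179.23109919195335
bolt_head 0.54 [269.3, 266.3] [0.78155974 0.059973   0.175     ]
rim_slot 0.86 [285.2, 212.2] [0.54009541 0.02236794 0.175     ]
```

Emit:
jog_arm:
  increments:
    - [-0.0023,0,0,0,0.04,0,0.1]
    - [-0.0023,0,0,0,0.04,0,0.1]
    - [-0.0023,0,0,0,0.04,0,0.1]
    - [-0.0023,0,0,0,0.04,0,0.1]
    - [-0.0023,0,0,0,0.04,0,0.1]
    - [-0.0023,0,0,0,0.04,0,0.1]
    - [-0.0023,0,0,0,0.04,0,0.1]
    - [0,0,0,0,0,0,0.1]

```text
time: 5.75
tool_pos: [0.5906, 0.0275, 0.2086]
tcp_rot: [-1.063, 1.41, -1.42]
wrist_force: [0.1, 3.4, 1.5]
width: 0.174
```

```bash
cat >> h.py <<'E'
def polar():
    C=np.array([.6461,.0122]);s=readout.read_state();p=s["tool_pos"][:2]-C;R=Ro.from_rotvec(s["tcp_rot"]).as_matrix()
    print("r",np.hypot(*p),"ang",np.degrees(np.arctan2(p[1],p[0])),"z ang",np.degrees(np.arctan2(-R[1,2],-R[0,2])),"z",s["tool_pos"][2],"tq",np.round(s["torque"],2),np.round(s["wrist_force"],1))
E
python3 -c "
from h import *
polar()"
```

```text
r 0.05755034415047435 ang 164.63242262403813 z ang 163.76191366631772 z 0.20859453392702013 tq [ 0.43 -0.05  0.27] [0.1 3.4 1.5]
```

Emit:
jog_arm:
  increments:
    - [-0.0023,0,0,0,0.04,0,0.1]
    - [-0.0023,0,0,0,0.04,0,0.1]
    - [-0.0023,0,0,0,0.04,0,0.1]
    - [-0.002,0,0,0,0.035,0,0.1]
    - [0,0,0,0,0,0,0.1]

```text
time: 6.38
tool_pos: [0.5933, 0.0353, 0.2086]
tcp_rot: [-0.972, 1.518, -1.53]
wrist_force: [0.7, 2.8, 0.2]
width: 0.174
```

Run:
```python
from h import *
polar()
c=read_camera("wrist");cv2.imwrite("pics/w2.png",c["img"])
```

```text
r 0.057653791546376655 ang 156.3678286738774 z ang 154.93949444966023 z 0.2085634853262687 tq [ 0.47 -0.06  0.34] [0.7 2.8 0.2]
```

View pics/w2.png

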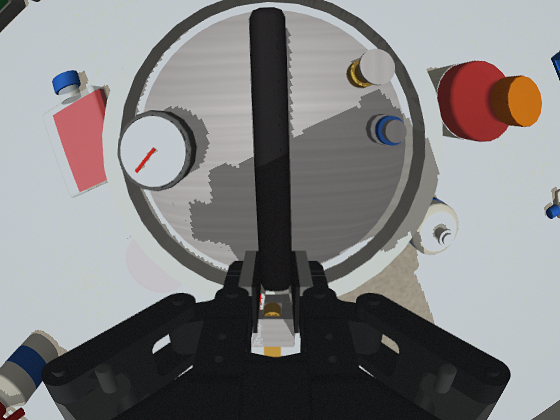

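The handle is held, with the slot and brass bolt nearly in line under the jaws at (270,310). Releasing and backing off for a clear view of the slot and bolt.

Emit:
jog_arm:
  increments:
    - [0,0,0,0,0,0,0.45]
    - [0,0,0,0,0,0,0.45]
    - [0,-0.03,0,0,0,0,0.45]
    - [0,-0.03,0,0,0,0,0.4]
    - [0,-0.02,-0.03,0,0,0,0]
    - [0,0,-0.04,0,0,0,0]
    - [0,0,-0.04,0,0,0,0]
    - [0,0,-0.03,0,0,0,0]
    - [0,0,0,0,0,0,0]
    - [0,0,0,0,0,0,0]

```text
time: 7.68
tool_pos: [0.4642, 0.0921, 0.2907]
tcp_rot: [-0.97, 1.516, -1.537]
wrist_force: [0.1, 0.2, 0.3]
width: -0.003
```

```bash
cat >> h.py <<'E'
def fish(c,uv,z):
    a=np.array([uv[0]-c["cx"],uv[1]-c["cy"]])/c["fx"];t=np.hypot(*a);d=np.r_[a/t*np.sin(t),np.cos(t)]
    T=c["world_from_camera"];d=T[:3,:3]@d;o=T[:3,3];return o+d*(z-o[2])/d[2]
E
python3 - <<'E'
from h import *
polar()
c=read_camera("wrist");cv2.imwrite("pics/w3.png",cv2.resize(c["img"][60:360,130:430],(600,600),interpolation=2))
for t,z in(("lid_hub",.211),("handle_end",.211),("rim_slot",.175),("bolt_head",.175)):
    for r in spotter.spot_point(c,t)[:1]:print(t,np.round(r["location"],1),round(r["p"],2),fish(c,r["location"],z).round(4))
E
```

```text
r 0.19869976885780796 ang 156.2840013776761 z ang 154.7746740664847 z 0.2906528857308353 tq [ 0.06 -0.04 -0.03] [0.1 0.2 0.3]
handle_end [266.   24.9] 0.67 [0.5935 0.04   0.211 ]
rim_slot [267.3  81.8] 0.92 [0.5591 0.0559 0.175 ]
bolt_head [268.6 168.8] 0.84 [0.4942 0.0856 0.175 ]
```

View pics/w3.png

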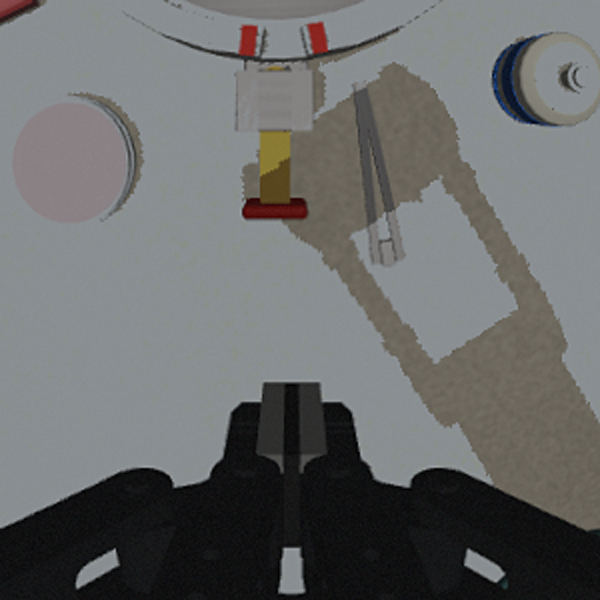

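The head is at crop (275,208), the bar's axis at column 275, and the slot's red marks at 249 and 318, so the slot centre is at about 283: the slot seems a few mm short (lid still positive). Enlarging to quantify.

Run:
```python
from h import *
c=read_camera("wrist");im=c["img"];cv2.imwrite("pics/w4.png",np.clip(cv2.resize(im[60:175,215:325],(770,805),interpolation=2)[:600]*1.3,0,255).astype("uint8"))
C=np.array([.6461,.0122])
def A(p):return round(float(np.degrees(np.arctan2(p[1]-C[1],p[0]-C[0]))),2)
I=im.astype(int)
red=(I[...,2]>90)&(I[...,1]<60)&(I[...,0]<60)
n,l,st,ce=cv2.connectedComponentsWithStats(red[60:180,200:340].astype("uint8"))
for k in range(1,n):
    if st[k,4]>15:
        uv=ce[k]+[200,60];z=.188 if st[k,1]>80 else .184;p=fish(c,uv,z);print("red",st[k],uv.round(1),p.round(4),A(p),np.hypot(*(p[:2]-C)))
pts=[]
for v in (128,133,138,143,148,153,156):
    row=I[v];m=np.where((row[:,2]-row[:,0]>45)&(row[:,1]-row[:,0]>15))[0];m=m[(m>230)&(m<310)]
    if len(m)>4:
        p=fish(c,((m.min()+m.max())/2,v),.181);pts.append(p[:2]);print(v,m.min(),m.max(),p.round(4),A(p))
pts=np.array(pts);vx,vy,x0,y0=cv2.fitLine(pts.astype("float32"),2,0,1e-6,1e-6).ravel();print("bolt dir",np.degrees(np.arctan2(vy,vx))%180,"miss axis mm",1000*((C[0]-x0)*vy-(C[1]-y0)*vx))
```

```text
red [ 84  11  10  16 103] [288.4  78.4] [0.5534 0.0402 0.184 ] 163.19 0.09679235662310873
red [ 49  13   9  15 106] [253.5  79.9] [0.5639 0.0651 0.184 ] 147.24 0.0977057613355307
red [ 53 104  29   3  52] [269.2 164.7] [0.4986 0.0827 0.188 ] 154.46 0.16349326391609684
128 260 274 [0.525  0.0721 0.181 ] 153.69
133 260 274 [0.5214 0.0738 0.181 ] 153.71
138 260 274 [0.5178 0.0755 0.181 ] 153.73
143 260 274 [0.5142 0.0772 0.181 ] 153.75
148 260 273 [0.5108 0.0793 0.181 ] 153.62
153 260 273 [0.5072 0.081  0.181 ] 153.64
156 260 274 [0.5048 0.0817 0.181 ] 153.8
bolt dir 153.76736 miss axis mm 0.15567835135600616
```

View pics/w4.png

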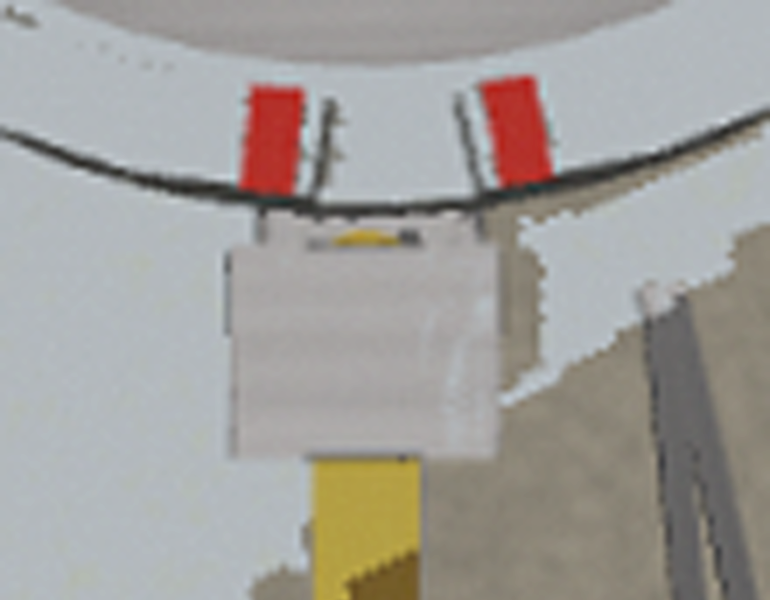

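Slot marks at (275,140) and (515,130), slot centre about 395 against the bar at 367: about 2.5–3.5 mm, so the slot needs about 0.03 rad more clockwise. Regripping the handle.

```bash
python3 -c "
from h import *
go([.5933,.0353,.285])"
```

```text
t 7.975 pos [0.4641 0.0921 0.2901] x [-0.427 -0.904  0.009] y [ 0.002 -0.011 -1.   ] F [-0.7  0.2  0.2] w 0.0
shift(tool) [-0.0038  0.006   0.1411]
```

Emit:
jog_arm:
  increments:
    - [0,0,0.03,0,0,0,0.45]
    - [0,0,0.03,0,0,0,0.45]
    - [0,0,0.03,0,0,0,0.45]
    - [0,0,0.03,0,0,0,0.45]
    - [0,0,0.015,0,0,0,0.45]
    - [0,0,0,0,0,0,0.45]
    - [0,0,0,0,0,0,0.45]

```text
time: 8.85
tool_pos: [0.5902, 0.0321, 0.289]
tcp_rot: [-0.974, 1.522, -1.536]
wrist_force: [0.1, 0.1, -0.5]
width: 0.449
```

```bash
python3 -c "
from h import *
go([.5933,.0353,.2085])"
```

```text
t 8.85 pos [0.5902 0.0321 0.289 ] x [-0.428 -0.904  0.01 ] y [-0.002 -0.01  -1.   ] F [ 0.1  0.1 -0.5] w 0.449
shift(tool) [-0.005   0.0804  0.0012]
```

Emit:
jog_arm:
  increments:
    - [-0.004,0.02,0,0,0,0.01,0.45]
    - [0,0.025,0,0,0,0,0.45]
    - [0,0.02,0,0,0,0,0.45]
    - [0,0.013,0,0,0,0,0.45]
    - [0,0,0,0,0,0,0.45]

```text
time: 9.48
tool_pos: [0.5897, 0.0379, 0.2104]
tcp_rot: [-0.964, 1.522, -1.527]
wrist_force: [0.1, 0.3, 0.3]
width: 0.451
```

```bash
python3 -c "
from h import *
polar();go([.5933,.0353,.2085])"
```

```text
r 0.0619896509481544 ang 155.53235418957388 z ang 154.81430004660032 z 0.21041051069702382 tq [0.07 0.04 0.01] [0.1 0.3 0.3]
t 9.475 pos [0.5897 0.0379 0.2104] x [-0.426 -0.905 -0.002] y [ 0.005 -0.    -1.   ] F [0.1 0.3 0.3] w 0.451
shift(tool) [0.0008 0.0019 0.0044]
```

Emit:
jog_arm:
  increments:
    - [0,0.001,0.002,0,0,0,0.1]
    - [0,0,0,0,0,0,0.1]
    - [0,0,0,0,0,0,0.1]
    - [0,0,0,0,0,0,0.1]

```text
time: 9.98
tool_pos: [0.5919, 0.0366, 0.2103]
tcp_rot: [-0.964, 1.521, -1.527]
wrist_force: [-1.0, -0.0, -2.8]
width: 0.173
```

```bash
python3 -c "
from h import *
polar()"
```

```text
r 0.05940807779921937 ang 155.76986805754373 z ang 154.81065801912675 z 0.21025705080633095 tq [-0.05  0.11  0.06] [-1.  -0.  -2.8]
```

Emit:
jog_arm:
  increments:
    - [-0.001,0,0,0,0.014,0,0.1]
    - [-0.001,0,0,0,0.012,0,0.1]
    - [0,0,0,0,0,0,0.1]

```text
time: 10.35
tool_pos: [0.5923, 0.0374, 0.2102]
tcp_rot: [-0.949, 1.54, -1.548]
wrist_force: [-0.2, -1.1, -1.7]
width: 0.172
```

```bash
python3 -c "
from h import *
polar()"
```

```text
r 0.059427655954865106 ang 154.91605714026826 z ang 153.239577415193 z 0.21024880210735025 tq [-0.24  0.2   0.14] [-0.2 -1.1 -1.7]
```

Emit:
jog_arm:
  increments:
    - [-0.0014,0,0,0,0,0,0.1]
    - [0,0,0,0,0,0,0.1]

```text
time: 10.6
tool_pos: [0.5927, 0.0382, 0.2102]
tcp_rot: [-0.95, 1.54, -1.549]
wrist_force: [-1.1, -2.8, -1.4]
width: 0.172
```

```bash
python3 -c "
from h import *
polar()"
```

```text
r 0.05942938149387825 ang 154.0540590623882 z ang 153.2241966015355 z 0.21023344683819536 tq [-0.33  0.2  -0.01] [-1.1 -2.8 -1.4]
```

Total 1.7° turned. Release, back off, look.

Emit:
jog_arm:
  increments:
    - [0,0,0,0,0,0,0.45]
    - [0,0,0,0,0,0,0.45]
    - [0,-0.03,0,0,0,0,0.45]
    - [0,-0.03,0,0,0,0,0.4]
    - [0,-0.02,-0.03,0,0,0,0]
    - [0,0,-0.04,0,0,0,0]
    - [0,0,-0.04,0,0,0,0]
    - [0,0,-0.03,0,0,0,0]
    - [0,0,0,0,0,0,0]
    - [0,0,0,0,0,0,0]

```text
time: 11.85
tool_pos: [0.4703, 0.1081, 0.298]
tcp_rot: [-0.927, 1.534, -1.544]
wrist_force: [-0.6, -0.0, 0.1]
width: 0.002
```

```bash
cat > m.py <<'E'
from h import *
import sys
c=read_camera("wrist");im=c["img"];cv2.imwrite(sys.argv[1],np.clip(cv2.resize(im[60:145,215:325],(770,595),interpolation=2)*1.3,0,255).astype("uint8"))
C=np.array([.6461,.0122])
def A(p):return round(float(np.degrees(np.arctan2(p[1]-C[1],p[0]-C[0]))),2)
I=im.astype(int)
red=(I[...,2]>90)&(I[...,1]<60)&(I[...,0]<60)
n,l,st,ce=cv2.connectedComponentsWithStats(red[40:200,200:340].astype("uint8"))
for k in range(1,n):
    if st[k,4]>15:
        uv=ce[k]+[200,40];z=.188 if st[k,2]>20 else .184;p=fish(c,uv,z);print("red",st[k],uv.round(1),p.round(4),A(p),np.hypot(*(p[:2]-C)))
for v in range(110,175,6):
    row=I[v];m=np.where((row[:,2]-row[:,0]>45)&(row[:,1]-row[:,0]>15))[0];m=m[(m>230)&(m<310)]
    if len(m)>4:
        p=fish(c,((m.min()+m.max())/2,v),.181);print(v,m.min(),m.max(),p.round(4),A(p))
E
python3 m.py pics/w5.png;python3 -c "
from h import *
polar()"
```

```text
red [67 33  9 15 98] [271.   79.9] [0.5662 0.0681 0.184 ] 145.03 0.09754453437882907
red [101  32   9  15  97] [304.7  79.5] [0.5545 0.0438 0.184 ] 160.95 0.09692095736553342
red [ 77 121  28   4  55] [291.3 162.6] [0.499  0.0838 0.188 ] 154.06 0.16359693161130773
128 283 296 [0.5244 0.0725 0.181 ] 153.64
134 283 296 [0.52   0.0747 0.181 ] 153.63
140 283 296 [0.5155 0.0769 0.181 ] 153.63
146 283 296 [0.5111 0.0792 0.181 ] 153.62
152 284 296 [0.5065 0.081  0.181 ] 153.77
158 283 297 [0.502  0.0832 0.181 ] 153.76
r 0.20017478565853303 ang 151.41767919409037 z ang 153.18894219204648 z 0.29800116244883884 tq [-0.05  0.03 -0.02] [-0.2  0.4  0.6]
```

View pics/w5.png

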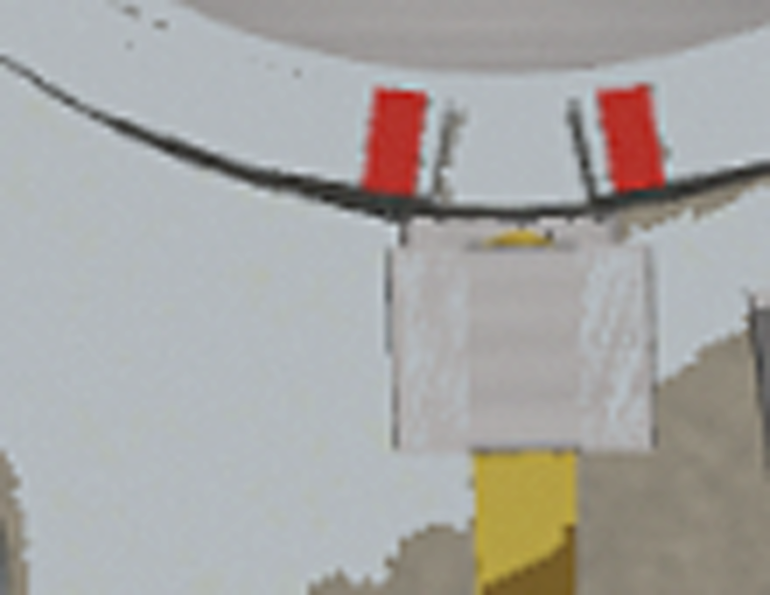

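The slot centre is now at about column 515 against the bar's 525 and the nose's 519, and numerically 153.0° against 153.7° (0.012 rad): within tolerance. Down behind the bolt head now.

```bash
python3 -c "
from h import *
go([.4685,.0998,.179],[-.443,-.8965,0])"
```

```text
t 11.9 pos [0.4703 0.108  0.298 ] x [-0.451 -0.892 -0.016] y [ 0.021  0.007 -1.   ] F [-0.2  0.4  0.6] w 0.001
shift(tool) [0.01   0.1189 0.0002]
turn(tool) [-0.0159 -0.0089 -0.0158] shift after [0.0081 0.119  0.002 ]
```

Emit:
jog_arm:
  increments:
    - [0.008,0,0,-0.016,-0.009,-0.016,0]
    - [0,0.03,0,0,0,0,0]
    - [0,0.03,0,0,0,0,0]
    - [0,0.03,0,0,0,0,0]
    - [0,0.022,0,0,0,0,0]
    - [0,0,0,0,0,0,0]

```text
time: 12.65
tool_pos: [0.4706, 0.0962, 0.1826]
tcp_rot: [-0.96, 1.542, -1.542]
wrist_force: [-0.4, -0.2, 0.4]
width: -0.002
```

```bash
python3 -c "
from h import *
polar();go([.4685,.0998,.179],[-.443,-.8965,0])"
```

```text
r 0.19456968103995856 ang 154.40897448675545 z ang 153.55140832415273 z 0.18259102220100445 tq [0.01 0.04 0.08] [-0.4 -0.2  0.4]
t 12.65 pos [0.4706 0.0962 0.1826] x [-0.445 -0.895  0.005] y [-0.004 -0.003 -1.   ] F [-0.4 -0.2  0.4] w -0.002
shift(tool) [-0.0023  0.0036 -0.0035]
turn(tool) [ 0.0027 -0.0027  0.0045] shift after [-0.0023  0.0036 -0.0035]
```

Emit:
jog_arm:
  increments:
    - [-0.002,0.003,0.006,0,0,0,0]
    - [0,0,0.006,0,0,0,0]
    - [0,0,0.006,0,0,0,0]
    - [0,0,0.005,0,0,0,0]
    - [0,0,0.004,0,0,0,0]

```text
time: 13.28
tool_pos: [0.5009, 0.0849, 0.1833]
tcp_rot: [-0.954, 1.538, -1.543]
wrist_force: [-0.2, 0.3, 0.3]
width: 0.0
```

```bash
python3 -c "
from h import *
polar()"
```

```text
r 0.16241745940810964 ang 153.40296914803278 z ang 153.5247707984136 z 0.18329838626710665 tq [ 0.02  0.06 -0.01] [-0.2  0.3  0.3]
```

Emit:
jog_arm:
  increments:
    - [0,0.003,0,0,0,0,0]
    - [0,0,0.004,0,0,0,0]
    - [0,0,0.004,0,0,0,0]

```text
time: 13.65
tool_pos: [0.5085, 0.0815, 0.1811]
tcp_rot: [-0.953, 1.538, -1.543]
wrist_force: [-0.5, -0.3, 1.0]
width: -0.001
```

```bash
python3 -c "
from h import *
polar()
c=read_camera('wrist');cv2.imwrite('pics/w6.png',cv2.resize(c['img'][60:360,130:430],(600,600),interpolation=2))"
```

```text
r 0.15402167257669966 ang 153.27457287783963 z ang 153.52691187078915 z 0.18105346388096855 tq [ 0.06  0.06 -0.03] [-0.5 -0.3  1. ]
```

View pics/w6.png

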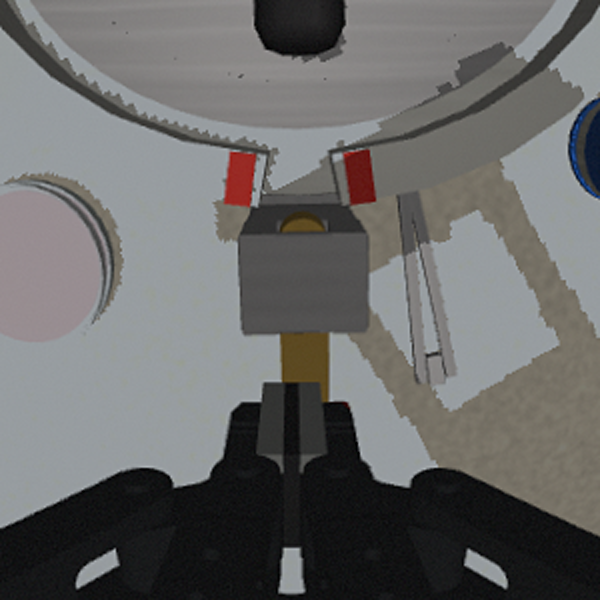

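The finger seems to be in front of/over the head (bar visible to row 400; a red corner at (347,405)). Checking with range data before pushing on.

Run:
```python
from h import *
c=read_camera("wrist");s=readout.read_state();R=Ro.from_rotvec(s["tcp_rot"]).as_matrix();T=c["world_from_camera"];C=np.array([.6461,.0122])
print("cam in tool",(R.T@(T[:3,3]-s["tool_pos"])).round(3))
def full(u,v):
    a=np.array([u-c["cx"],v-c["cy"]])/c["fx"];t=np.hypot(*a);d=np.r_[a/t*np.sin(t),np.cos(t)];z=c["range_z"][v,u]
    return T[:3,:3]@(d/d[2]*z)+T[:3,3]
for n,(a,b) in dict(fingertop=(275,253),fingertop2=(275,262),fmid=(268,275),fbase=(268,285),red=(303,262),red2=(302,263),bar=(281,240),bar2=(281,250),brk=(281,215),nose=(281,168)).items():
    p=full(a,b);q=R.T@(p-s["tool_pos"]);print(n,p.round(4),"r",np.hypot(*(p[:2]-C)).round(4),"tool",q.round(4),c["img"][b,a])
I=c["img"].astype(int);red=(I[...,2]>70)&(I[...,1]<40)&(I[...,0]<40);vs,us=np.where(red[240:300]);print([(u,v+240,full(u,v+240).round(3).tolist()) for u,v in zip(us,vs)][:12])
```

```text
cam in tool [-0.002 -0.149  0.073]
fingertop [0.5206 0.0781 0.1945] r 0.1417 tool [-0.0024 -0.0136  0.0119] [17 14 17]
fingertop2 [0.5209 0.078  0.2047] r 0.1414 tool [-0.0024 -0.0237  0.0123] [14 15 17]
fmid [0.5219 0.0805 0.2161] r 0.1417 tool [-0.0051 -0.0352  0.0121] [49 51 51]
fbase [0.5219 0.0804 0.2242] r 0.1417 tool [-0.005  -0.0432  0.0121] [50 52 49]
red [0.4961 0.0727 0.1636] r 0.1617 tool [ 0.0134  0.0173 -0.0077] [49 49 72]
red2 [0.511  0.0691 0.1958] r 0.1466 tool [ 0.01   -0.0148  0.0074] [11 11 23]
bar [0.52   0.0751 0.1805] r 0.1409 tool [0.0005 0.0004 0.0127] [32 72 91]
bar2 [0.5153 0.0774 0.1809] r 0.1461 tool [0.0005 0.     0.0074] [34 75 95]
brk [0.5332 0.0687 0.1857] r 0.1263 tool [ 0.0004 -0.0047  0.0273] [78 78 80]
nose [0.551  0.0597 0.1729] r 0.1062 tool [0.0005 0.0082 0.0473] [21 44 52]
[]
```

Run:
```python
from h import *
print("overhang",bot.finger_overhang)
c=read_camera("wrist");s=readout.read_state();R=Ro.from_rotvec(s["tcp_rot"]).as_matrix();T=c["world_from_camera"];C=np.array([.6461,.0122])
print(s["tool_pos"],s["width"],s["wrist_force"])
def full(u,v):
    a=np.array([u-c["cx"],v-c["cy"]])/c["fx"];t=np.hypot(*a);d=np.r_[a/t*np.sin(t),np.cos(t)];z=c["range_z"][v,u]
    return R.T@(T[:3,:3]@(d/d[2]*z)+T[:3,3]-s["tool_pos"])
for u in(262,266,275,285,289):
    print(u,[(v,full(u,v).round(3).tolist()) for v in range(247,262,2)])
for n,z in(("bolt_head",.175),):
    for r in spotter.spot_point(c,n)[:2]:p=fish(c,r["location"],z);print(n,r["p"],r["location"],p,np.hypot(*(p[:2]-C)))
# expected pixel of tip corner
for q in([-.0,.014,.011],[-.0,-.0136,.012],[0,.014,0]):
    pc=T[:3,:3].T@(R@np.array(q)+s["tool_pos"]-T[:3,3]);t=np.arctan2(np.hypot(*pc[:2]),pc[2]);print(q,c["cx"]+c["fx"]*t*pc[0]/np.hypot(*pc[:2]),c["cy"]+c["fx"]*t*pc[1]/np.hypot(*pc[:2]))
t=read_camera("scene");cv2.imwrite("pics/s2.png",np.clip(1.4*cv2.resize(t["img"][185:245,255:345],(780,520),interpolation=2),0,255).astype("uint8"))
```

```text
overhang 0.014
[0.50884666 0.0812514  0.18089174] 0.002756730559861424 [0.47185539 0.05466289 1.01423661]
262 [(247, [-0.017, 0.181, -0.069]), (249, [-0.017, 0.181, -0.071]), (251, [-0.008, -0.011, 0.012]), (253, [-0.008, -0.015, 0.012]), (255, [-0.008, -0.016, 0.012]), (257, [-0.008, -0.018, 0.012]), (259, [-0.008, -0.02, 0.012]), (261, [-0.008, -0.02, 0.011])]
266 [(247, [-0.013, 0.18, -0.068]), (249, [-0.013, 0.182, -0.071]), (251, [-0.002, -0.149, 0.073]), (253, [-0.007, -0.013, 0.012]), (255, [-0.006, -0.015, 0.011]), (257, [-0.006, -0.018, 0.012]), (259, [-0.006, -0.02, 0.012]), (261, [-0.006, -0.021, 0.011])]
275 [(247, [-0.002, -0.001, 0.009]), (249, [-0.002, -0.0, 0.008]), (251, [-0.002, -0.011, 0.012]), (253, [-0.002, -0.014, 0.012]), (255, [-0.002, -0.015, 0.011]), (257, [-0.002, -0.017, 0.011]), (259, [-0.002, -0.021, 0.012]), (261, [-0.002, -0.023, 0.012])]
285 [(247, [0.003, -0.0, 0.009]), (249, [0.003, 0.002, 0.007]), (251, [0.002, -0.011, 0.012]), (253, [0.002, -0.012, 0.011]), (255, [0.002, -0.014, 0.011]), (257, [0.002, -0.017, 0.011]), (259, [0.002, -0.02, 0.012]), (261, [0.002, -0.02, 0.011])]
289 [(247, [0.005, -0.0, 0.009]), (249, [0.005, 0.001, 0.007]), (251, [0.004, -0.011, 0.012]), (253, [0.004, -0.013, 0.012]), (255, [0.004, -0.016, 0.012]), (257, [0.004, -0.018, 0.012]), (259, [0.004, -0.019, 0.012]), (261, [0.004, -0.022, 0.012])]
[-0.0, 0.014, 0.011] 279.5469282369994 233.27749225082013
[-0.0, -0.0136, 0.012] 280.22454326764347 252.71618619605414
[0, 0.014, 0] 279.4762717330431 252.005960787661
```

View pics/s2.png

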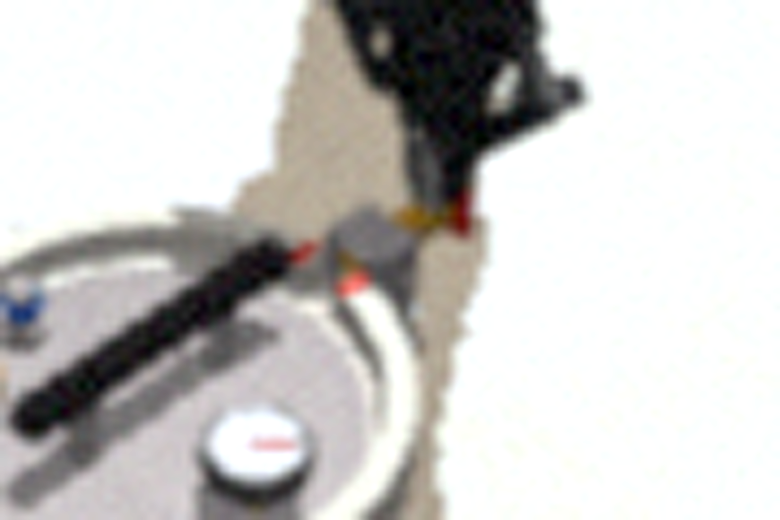

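The side view shows the fingers standing above the brass bar, with the red head out beyond them; the shut tips really end about 11 mm behind the TCP. The bolt has not moved. Backing out and coming in about 24 mm lower.

Emit:
jog_arm:
  increments:
    - [0,-0.012,0,0,0,0,0]
    - [0,-0.006,-0.015,0,0,0,0]
    - [0,0,-0.02,0,0,0,0]
    - [0,0,-0.012,0,0,0,0]
    - [0,0,0,0,0,0,0]
    - [0,0,0,0,0,0,0]

```text
time: 14.65
tool_pos: [0.4619, 0.1044, 0.1999]
tcp_rot: [-0.954, 1.538, -1.542]
wrist_force: [0.6, -0.5, -0.1]
width: 0.001
```

```bash
python3 -c "
from h import *
polar();go([.4685,.0998,.158],[-.443,-.8965,0])"
```

```text
r 0.20594691525340073 ang 153.41695633459844 z ang 153.58610057964424 z 0.19986186047664165 tq [-0.    0.05 -0.  ] [ 0.6 -0.5 -0.1]
t 14.65 pos [0.4619 0.1044 0.1999] x [-0.445 -0.896  0.001] y [ 0.002 -0.002 -1.   ] F [ 0.6 -0.5 -0.1] w 0.001
shift(tool) [0.0011 0.0419 0.0078]
turn(tool) [-0.0024 -0.0021  0.0007] shift after [0.0012 0.0419 0.0079]
```

Emit:
jog_arm:
  increments:
    - [0,0.02,0,0,0,0,0]
    - [0,0.018,0,0,0,0,0]
    - [0,0.003,0,0,0,0,0]
    - [0,0,0.006,0,0,0,0]
    - [0,0,0.006,0,0,0,0]
    - [0,0,0.005,0,0,0,0]
    - [0,0,0.004,0,0,0,0]
    - [0,0,0.004,0,0,0,0]

```text
time: 15.65
tool_pos: [0.4887, 0.0924, 0.1606]
tcp_rot: [-0.949, 1.536, -1.543]
wrist_force: [-2.6, 1.9, 0.1]
width: 0.002
```

```bash
python3 -c "
from h import *
polar();go([.4685,.0998,.158],[-.443,-.8965,0])"
```

```text
r 0.17664141674421444 ang 152.99550102744354 z ang 153.52780732868445 z 0.1606322306102619 tq [0.32 0.46 0.09] [-2.6  1.9  0.1]
t 15.65 pos [0.4887 0.0924 0.1606] x [-0.446 -0.895 -0.002] y [ 0.006 -0.001 -1.   ] F [-2.6  1.9  0.1] w 0.002
shift(tool) [ 0.0024  0.0025 -0.0214]
turn(tool) [-0.0055 -0.0031 -0.0018] shift after [ 0.0023  0.0026 -0.0214]
```

Contact at r = 0.1766, as predicted. Pushing.

Emit:
jog_arm:
  increments:
    - [0.001,0,0.005,0,0,0,0]
    - [0,0,0.005,0,0,0,0]
    - [0,0,0.005,0,0,0,0]
    - [0,0,0.005,0,0,0,0]

```text
time: 16.15
tool_pos: [0.5061, 0.0833, 0.1606]
tcp_rot: [-0.95, 1.539, -1.54]
wrist_force: [-2.9, 2.6, 1.0]
width: 0.002
```

```bash
python3 -c "
from h import *
polar()"
```

```text
r 0.15701842293147503 ang 153.08603974345596 z ang 153.5378807904278 z 0.1606105653524502 tq [0.47 0.32 0.02] [-2.9  2.6  1. ]
```

Emit:
jog_arm:
  increments:
    - [0,0,0.005,0,0,0,0]
    - [0,0,0.004,0,0,0,0]
    - [0,0,0.003,0,0,0,0]
    - [0,0,0.003,0,0,0,0]

```text
time: 16.65
tool_pos: [0.511, 0.0809, 0.1606]
tcp_rot: [-0.964, 1.561, -1.527]
wrist_force: [-13.1, 7.1, 8.8]
width: 0.001
```

```bash
python3 -c "
from h import *
polar()"
```

```text
r 0.15154928071681098 ang 153.02736500720565 z ang 153.4550106374484 z 0.16060919040194868 tq [1.13 1.81 0.03] [-13.1   7.1   8.8]
```

Run:
```python
from h import *
c=read_camera("wrist");T=c["world_from_camera"];C=np.array([.6461,.0122])
s=readout.read_state();R=Ro.from_rotvec(s["tcp_rot"]).as_matrix();print("y",R[:,1].round(3),np.round(s["wrist_force"],1))
def full(u,v):
    a=np.array([u-c["cx"],v-c["cy"]])/c["fx"];t=np.hypot(*a);d=np.r_[a/t*np.sin(t),np.cos(t)];z=c["range_z"][v,u]
    return T[:3,:3]@(d/d[2]*z)+T[:3,3]
for v in range(130,262,4):
    p=full(279,v);print(v,c["img"][v,279],"r %.4f z %.4f"%(np.hypot(*(p[:2]-C)),p[2]))
cv2.imwrite("pics/w7.png",np.clip(1.3*cv2.resize(c['img'][80:300,170:390],(600,600),interpolation=2),0,255).astype("uint8"))
```

```text
y [-0.019  0.011 -1.   ] [-12.6   7.5  10.1]
130 [ 58 136 160] r 0.0839 z 0.1818
134 [ 59 135 161] r 0.0856 z 0.1805
138 [ 71 151 162] r 0.0873 z 0.1796
142 [33 77 97] r 0.0888 z 0.1801
146 [ 36  79 100] r 0.0904 z 0.1801
150 [33 78 99] r 0.0919 z 0.1807
154 [ 35  80 100] r 0.0934 z 0.1816
158 [ 37  79 100] r 0.0951 z 0.1804
162 [ 34  79 100] r 0.0969 z 0.1796
166 [ 37  79 100] r 0.0982 z 0.1811
170 [ 35  79 100] r 0.1002 z 0.1795
174 [34 78 99] r 0.1015 z 0.1810
178 [38 79 99] r 0.1033 z 0.1803
182 [34 77 98] r 0.1051 z 0.1795
186 [35 78 98] r 0.1065 z 0.1809
190 [33 76 96] r 0.1082 z 0.1807
194 [62 60 60] r 0.1086 z 0.1854
198 [86 85 87] r 0.1097 z 0.1870
202 [86 87 87] r 0.1117 z 0.1858
206 [84 86 87] r 0.1133 z 0.1860
210 [86 86 88] r 0.1156 z 0.1841
214 [86 88 89] r 0.1167 z 0.1858
218 [84 84 85] r 0.1181 z 0.1865
222 [82 83 85] r 0.1201 z 0.1857
226 [83 83 85] r 0.1217 z 0.1860
230 [83 84 85] r 0.1235 z 0.1857
234 [83 82 84] r 0.1253 z 0.1856
238 [82 82 84] r 0.1270 z 0.1858
242 [86 86 87] r 0.1289 z 0.1856
246 [84 84 86] r 0.1304 z 0.1863
250 [34 35 62] r 0.1337 z 0.1830
254 [15 18 80] r 0.1341 z 0.1862
258 [ 18  24 104] r 0.1360 z 0.1860
```

View pics/w7.png

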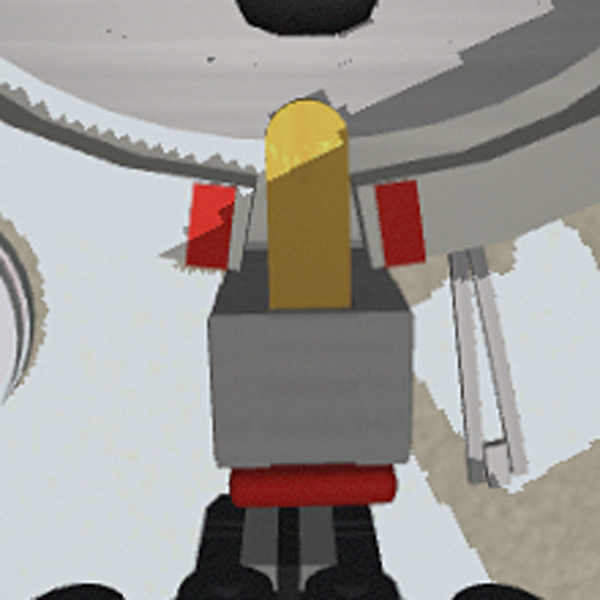

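The bolt lies through the slot, nose tip at crop row 100 (r ≈ 0.077), head close to the bracket (inner face r ≈ 0.132, 0.131 expected). One firmer nudge to confirm the stop.

Emit:
jog_arm:
  increments:
    - [0,0,0.004,0,0,0,0]
    - [0,0,0.006,0,0,0,0]
    - [0,0,0.006,0,0,0,0]

```text
time: 17.08
tool_pos: [0.5104, 0.0812, 0.1609]
tcp_rot: [-0.987, 1.595, -1.506]
wrist_force: [-21.0, 10.9, 15.7]
width: 0.0
```

Run:
```python
from h import *
polar()
c=read_camera("wrist");T=c["world_from_camera"];C=np.array([.6461,.0122])
def full(u,v):
    a=np.array([u-c["cx"],v-c["cy"]])/c["fx"];t=np.hypot(*a);d=np.r_[a/t*np.sin(t),np.cos(t)];z=c["range_z"][v,u]
    return T[:3,:3]@(d/d[2]*z)+T[:3,3]
for v in list(range(108,126,2))+list(range(246,270,2)):
    p=full(281,v);print(v,c["img"][v,281],"r %.4f z %.4f"%(np.hypot(*(p[:2]-C)),p[2]))
```

```text
r 0.1522577165567389 ang 153.06591862026585 z ang 153.3901467562365 z 0.1609096253279936 tq [ 1.8   3.2  -0.01] [-21.   10.9  15.7]
108 [84 84 86] r 0.0757 z 0.1681
110 [83 85 85] r 0.0765 z 0.1681
112 [85 84 85] r 0.0774 z 0.1688
114 [87 87 88] r 0.0783 z 0.1676
116 [19 42 55] r 0.0786 z 0.1760
118 [ 39  85 105] r 0.0791 z 0.1810
120 [ 36  81 103] r 0.0799 z 0.1801
122 [ 39  82 104] r 0.0806 z 0.1807
124 [ 35  80 101] r 0.0814 z 0.1807
246 [88 89 89] r 0.1302 z 0.1856
248 [87 88 89] r 0.1310 z 0.1858
250 [79 80 77] r 0.1320 z 0.1858
252 [13 14 65] r 0.1333 z 0.1849
254 [12 14 74] r 0.1332 z 0.1870
256 [ 18  24 100] r 0.1340 z 0.1872
258 [ 20  23 106] r 0.1351 z 0.1870
260 [ 17  20 106] r 0.1358 z 0.1873
262 [ 16  18 103] r 0.1365 z 0.1878
264 [ 15  19 100] r 0.1376 z 0.1876
266 [31 34 70] r 0.1394 z 0.1861
268 [54 56 55] r 0.1393 z 0.1879
```

The bolt no longer moves at 24 N (against 3 N sliding), and the head's inner face is within 1 mm of the bracket: home. Backing off and doing a final check.

Emit:
jog_arm:
  increments:
    - [0,0,-0.01,0,0,0,0]
    - [0,0,-0.02,0,0,0,0]
    - [0,0,-0.02,0,0,0,0]
    - [0,-0.03,0,0,0,0,0]
    - [0,-0.04,0,0,0,0,0]
    - [0,-0.04,0,0,0,0,0]
    - [0,0,0,0,0,0,0]
    - [0,0,0,0,0,0,0]

```text
time: 18.12
tool_pos: [0.4659, 0.1014, 0.2752]
tcp_rot: [-0.989, 1.589, -1.51]
wrist_force: [-0.3, -0.3, -0.5]
width: 0.002
```

Run:
```python
from h import *
polar()
c=read_camera("wrist");T=c["world_from_camera"];C=np.array([.6461,.0122])
cv2.imwrite("pics/w8.png",np.clip(1.2*cv2.resize(c['img'][20:320,120:440],(800,750),interpolation=2)[:600],0,255).astype("uint8"))
def full(u,v):
    a=np.array([u-c["cx"],v-c["cy"]])/c["fx"];t=np.hypot(*a);d=np.r_[a/t*np.sin(t),np.cos(t)];z=c["range_z"][v,u]
    return T[:3,:3]@(d/d[2]*z)+T[:3,3]
I=c["img"].astype(int);red=(I[...,2]>80)&(I[...,1]<55)&(I[...,0]<55)
n,l,st,ce=cv2.connectedComponentsWithStats(red[:,200:360].astype("uint8"))
for k in range(1,n):
    if st[k,4]>15:
        u,v=(ce[k]+[200,0]).round().astype(int);p=full(u,v);print(st[k],p.round(4),"r",np.hypot(*(p[:2]-C)).round(4))
```

```text
r 0.2010719614793812 ang 153.6571829765789 z ang 153.46402747431674 z 0.27521840567416384 tq [-0.01  0.   -0.02] [-0.3 -0.3 -0.5]
[ 52  57  10  17 128] [0.566  0.0678 0.1856] r 0.0975
[ 90  56  11  17 126] [0.5542 0.0439 0.1847] r 0.0972
[ 61 117  34   6 183] [0.5239 0.0724 0.188 ] r 0.1362
```

View pics/w8.png

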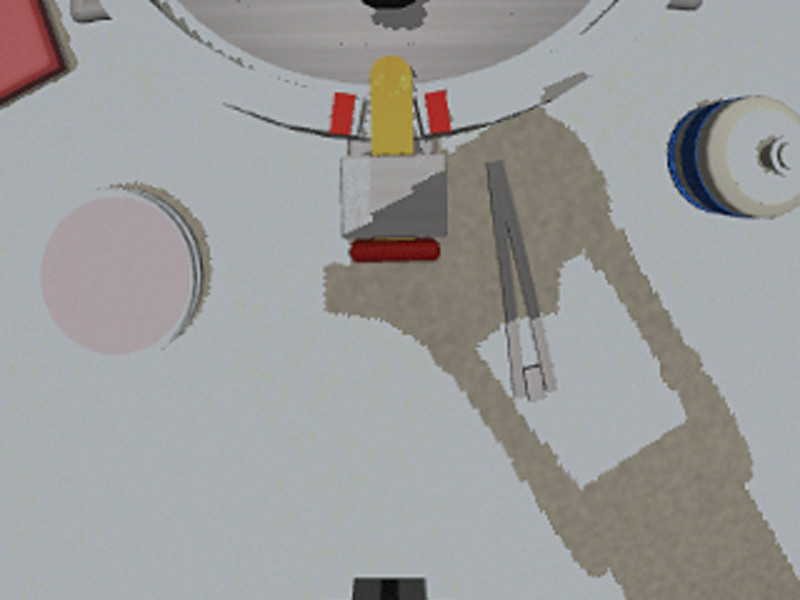

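The picture shows the bolt through the slot, with its nose inside the rim and the head 1 mm from the bracket at (395,250). The bystanders in view look unmoved, and the gripper is clear.

```bash
python3 -c "
from workcell import bot
print(bot.finish_job())"
```

```text
the job is handed in; nothing more can be done
None
```

The lid is locked: the slot faces the bolt and the bolt is home. I handed the job in after about 18 s of robot time.

**What I did:** I gripped the handle lightly and turned the lid about 25° clockwise. A look from close by showed it was about 0.03 rad short, so I gripped it again and corrected. I then pushed the bolt home with the shut fingers and backed off.

**Last checks:**
- **Lid angle:** before the push, the slot was within about 0.012 rad of the bolt, and the bolt went through the slot at about 4 N.
- **Bolt travel:** the head moved about 27 mm (28 mm nominal). It now sits about 1 mm from the bracket and did not move under about 24 N, so I take it as fully home.
- **Lid seat:** the rim measures about 185 mm above the bench (184 mm nominal), so the lid is still down.
- **Bystanders:** the dishes, forceps, filter capsule and flask looked unmoved. I took no fresh overall picture, so the other things were not checked again.

**What disagreed:**
- **Fingertips:** my first push passed over the bolt without touching it. The shut fingertips seemed to end about 11 mm behind the TCP, not 14 mm ahead as stated, so I repeated it lower.
- **Finger stop:** the tool stopped about 3 mm farther out than I had worked out from its own position. The camera views of the head, bracket and nose all showed the bolt home, to within about 1–2 mm.

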